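# Slide the dish tray home under the low bench shelf

### The arm

A 7-joint arm with a two-finger parallel gripper is mounted at the origin on a cart in front of the work surface, level with it; the furniture and walls round the work are solid. World frame = base frame: x ahead of the robot, y to its left, z up, the work surface at z = 0. Lengths are in m, angles in rad, forces in N, time in s.
With the tool pointing down it reaches from about 0.425 to 0.95 m from the base axis. Payload 4.7 kg.
Tool frame: the origin (TCP) lies on the mounting face of the last link; the fingertips stand 182 mm ahead of it and the grasp point (between the pads) lies 164 mm ahead of it (robot.grip_depth is the y of the grasp point in the tool frame, in m); y points along the fingers, x is the direction in which the jaws open and shut, and the axes are right-handed (so a half turn about y gives the same grasp; the last joint's range is limited). The gripper opens to 87 mm and grips with 3 to 60 N. Pads are 19 mm wide; open, the fingers measure 117 mm over their backs; the gripper's body (75 mm by 190 mm) begins 51 mm behind the grasp point.
Start: joints at [1.241, 0.469, -0.049, 1.532, 0.024, 1.141, -0.082], TCP at [0.2, -0.645, 0.405] pointing down, gripper open.
Joint ranges: [-2.59, 2.59], [-0.33, 1.99], [-1.39, 1.29], [0.1, 2.45], [-1.04, 4.18], [0.21, 1.99], [-2.66, 2.66]. Speed limits (rad/s): [2.57, 2.57, 3.14, 3.14, 3.14, 3.14, 3.14].

### API

Orientations are given as a rotation vector (axis times angle).
In Python, from rig import robot gives the robot as it stands.
- The arm moves only by the tool drive_tool, never from a script. Its argument "deltas" is a list of rows, each a list of 5 numbers: the opening, from 0 (shut) to 1 (fully open), then the shift along the tool's x, y, z in m, then the turn about the tool's y in degrees. In form: [[claw, tx, ty, tz, yaw], ...]. A call has 1 to 20 rows; each row is the pose to reach, as a shift and turn from the pose commanded when the call began, along the tool's axes at that moment; what a row does not reach only later rows make up. A row lasts 1/12 s, in which the tool goes at most 41.7 mm and 7.16 degrees, less where a joint would pass 70% of its speed; a pose out of reach is approached as far as the arm can. A call with a gripper value outside its range is refused whole. The fingers move at their own pace and stop on an object; "newtons" is the grip in N (left out, the last holds). Time passes only in rows, so rows that repeat a pose let the fingers close. It gives the time, the measured TCP pose, the force and the opening at its end, in the units of the state.
- robot.get_state(): the state, without advancing time (a new reading comes with each control period).
- robot.get_image(name): name is "scene" or "top" or "wrist"; returns a dict with "frame" (400x640x3 uint8, blue, green, red), "depth" (400x640 float32, m along the optical axis (not along the pixel's ray), 0 where there is no reading), "K" (3x3 intrinsics, pixels), "k1" (the pictures are not rectified: a ray, as slopes to the right and down, at radius r is drawn at 1 + k1 r^2 times it, then the intrinsics apply), "rvec" (rotation vector, rad) and "tvec" (3), from world to camera coordinates, as OpenCV has them. Camera axes: x right, y down, z forward; pixel columns grow to the right and rows downward; lengths in m; the calibration is good to about 2 mm. A picture is of the moment at which its call begins.
- robot.sign_off(): hands the job in, once; it reports no verdict.
The state is a dict: "time": time; "qpos": joint angles; "joint_velocities": joint speeds; "joint_efforts": joint torques, N m; "tcp_pos": TCP position; "eef_rot": TCP orientation; "ft_force": force on the tool from outside, world axes, zero at the start; "moment": the same for the moment, N m; "finger_gap": finger opening in m.
Only numpy, scipy, OpenCV 4.12 (cv2) and the standard library are available. Lean on these libraries where they do the work, as an engineer would, in place of code of your own. Each camera call takes 0.05 s, during which the arm holds its last target.

### The job

Line the metal tray with its two petri dishes up with the opening of the low bench shelf and slide it along the bench under the shelf until its leading edge meets the rear stop, whose hidden setting differs each time. Keep it lightly pressed against the stop's bar (about 10 N) for a second, then let go, leaving the tray touching the stop with both dishes in it. Work gently: do not jam the tray in the guides or ram the stop, keep the dishes clear of the shelf's underside, and leave the bottles and the tape roll where they are.

Things in the scene. Friction and masses are not known exactly. Their poses are not given: they have to be found in the camera images.
- tray: flat aluminium dish tray, about 0.2 kg. Origin on the underside below its upright grip fin; x towards the pan, z up. Fin: 50 mm along x, 10 thick in y, z 5 to 63; grip it from above, closing along y. Handle strip: 34 wide, x -24 to 84. Pan: x 84 to 156, 136 wide (y -68 to 68), walls 13.5 high; slippery runners below. The fin stays in front of the shelf when the tray is home, 41 to 66 mm before the deck's edge
- tray_nose (a point): point on the underside of the tray at the middle of the pan's leading edge, 156 mm along the tray's x from the fin; axes as the tray's
- dish_left: petri dish with lid, 61 mm across, 15 mm high, loose in the +y half of the pan, tray frame about (120, 32.5, 4.5) mm; origin at the centre of its underside. Its top stands 19.5 mm above the bench
- dish_right: the same kind of dish, in the -y half of the pan, tray frame about (120, -32.5, 4.5) mm
- low_shelf: fixed low shelf, grey-topped deck on two steel walls, 130 mm deep (x -65 to 65), 172 wide, top at 38, underside at 26 (6.5 above the dishes). Origin on the bench below the deck's centre; x points inwards, the way the tray slides; z up. The walls guide the tray: inner faces at y -70 and 70, so the pan has 2 mm play each side; in front they flare out to a 164 mm wide mouth at x -94
- shelf_mouth (a point): point on the bench below the middle of the deck's front edge, at x -65 mm in the shelf's frame, between the straight guides' front ends; axes as the shelf's
- stop: rear stop under the deck: a fixed rail (listed pose: origin at the rail's zero, always 25 mm along the shelf's x; axes as the shelf's) and a rigid bar clamped on it. The bar's rubber face (116 mm wide, 18 high) is 0 to 25 mm along x from the origin, hidden, not measured: feel for it. A pin on a light spring (0.24 N) stands 4 mm out of the face. A round black knob on the bar is 88 mm behind the face
- small_bottle: small white bottle with a ribbed cap, 40 mm across, 75 mm high, loose on the shelf's deck near the back; origin at its foot. Not to be moved
- tall_bottle: white bottle with a cap, 60 mm across, 140 mm high, loose on the bench to the right of the shelf (-y); origin at its foot. Not to be moved
- tape_roll: roll of tape lying flat, 96 mm across, 25 mm high, loose on the bench to the left (+y); origin at the centre of its underside. Not to be moved
Mind the look-alikes: they are no part of the job. Leave any red look-alike of the dish_right alone.

How it is judged:
On the way, in this order (a step that is already met when the one before it is completed fails the run):
1. the tray's leading edge is between the straight guides, 5 mm or more under the deck, in line with the shelf (x of tray_nose in the frame of shelf_mouth above 0.005 m and y of tray_nose in the frame of shelf_mouth between -0.006 and 0.006 m and angle between the x axis of tray and the x axis of low_shelf, either way round below 0.06 rad), for 0.1 s.
2. the tray is pressed against the rear stop with 4 N or more for 0.4 s (contact force between tray and stop above 4 N), for 0.4 s.
At the end, for the whole second after the job is handed in: the tray lies flat under the shelf, released and at rest, still touching the rear stop (its spring pin counts; over 0.05 N), within 6 mm of the middle and 0.05 rad of the shelf's direction; both dishes lie flat in the pan, within 8 mm of their places (contact force between tray and stop above 0.05 N and x of tray_nose in the frame of stop above -0.004 m and y of tray_nose in the frame of stop between -0.006 and 0.006 m and angle between the x axis of tray and the x axis of low_shelf, either way round below 0.05 rad and x of dish_left in the frame of tray between 0.112 and 0.128 m and y of dish_left in the frame of tray between 0.0245 and 0.0405 m and z of each of dish_left, dish_right in the frame of tray below 0.008 m and angle between each of dish_left, dish_right's own z axis and vertical below 0.08 rad and x of dish_right in the frame of tray between 0.112 and 0.128 m and y of dish_right in the frame of tray between -0.0405 and -0.0245 m and linear speed of tray below 0.005 m/s and height (world z) of tray below 0.003 m and angle between tray's own z axis and vertical below 0.02 rad and contact force between the fingers and tray below 0.1 N).
It fails at once if the tray rams the rear stop (more than 15 N) (contact force between tray and stop above 15 N).
It fails at once if the tray is jammed against the shelf or its guides (more than 15 N) (contact force between tray and low_shelf above 15 N).
It fails at once if a dish touches the shelf (contact force between any of dish_left, dish_right and low_shelf above 0.3 N).
It fails at once if a bottle or the tape roll is moved by more than 10 mm (distance of any of small_bottle, tall_bottle, tape_roll from where it was at the start of the episode above 0.01 m).
It also fails if it takes over 64 s, if anything falls off the work surface, if the arm or the gripper's body presses on something with over 40 N, if the wrist force passes 120 N, or if a joint passes its speed limit or range.

## Working session

There is one attempt and no reset: what is moved stays moved. The work goes in short steps, Python scripts to look and compute and a tool call to move; the robot and the scene stay as the last step left them, time stands still between calls to the robot, and variables do not carry over. Pictures are saved under pics/ and viewed, and the job is handed in when it is done.

Besides the shell and the picture viewer there is one more tool, called after ">>>" by a JSON object that holds its "api" and its "payload", one argument or row to a line. drive_tool: Moves the arm, as the interface text tells. Its arguments: {"type":"object","properties":{"deltas":{"type":"array"},"newtons":{"type":"number"}},"required":["deltas"]}

```bash
ls; mkdir -p pics
python3 - <<'E'
from rig import robot
import cv2,numpy as np
print(robot.get_state())
for n in("scene","top","wrist"):
    im=robot.get_image(n); cv2.imwrite(f"pics/{n}0.png",im["frame"]); np.savez(f"{n}0.npz",**im)
    print(n,im["K"].tolist(),im["k1"],im["rvec"],im["tvec"])
E
```

```text
pics
{'time': 0.0, 'qpos': array([ 1.24111646,  0.46946282, -0.04858701,  1.53370305,  0.02410135,
        1.14099686, -0.08230727]), 'joint_velocities': array([-4.26299252e-06, -1.58960220e-03, -1.44958005e-03,  3.66409176e-04,
        7.20118129e-04, -1.33573611e-03,  1.49077139e-04]), 'joint_efforts': array([-1.01090377e-04, -5.07968009e+01, -8.08908697e-02, -2.36156738e+01,
       -6.14516158e-02,  3.79139464e-02,  1.93978181e-04]), 'tcp_pos': array([ 0.19992424, -0.64445658,  0.40368078]), 'eef_rot': array([-1.33546879,  0.98601713, -0.98329041]), 'ft_force': array([-0.23062296,  0.03573263,  0.10666506]), 'moment': array([-0.03217711, -0.00401207, -0.00521187]), 'finger_gap': 0.0871094830040602}
scene [[390.4358343718447, 0.0, 325.7742365094084], [0.0, 390.4358343718447, 202.1431202951323], [0.0, 0.0, 1.0]] 0.0047512171785965415 [ 1.97746601 -0.89207773  0.48301257] [-0.348735    0.29026657  0.51105079]
top [[365.1654131013633, 0.0, 323.10434733390736], [0.0, 365.1654131013633, 195.45018762921325], [0.0, 0.0, 1.0]] -0.0857582869470743 [ 2.04339904 -2.18919679  0.23601578] [0.06567777 0.57189941 0.78384033]
wrist [[342.79108089325496, 0.0, 319.987866725098], [0.0, 342.79108089325496, 199.77190334749415], [0.0, 0.0, 1.0]] 0.008783352839153954 [-2.33239712  1.71989167  0.25492864] [-0.67359089 -0.03416903  0.391899  ]
```

View pics/scene0.png

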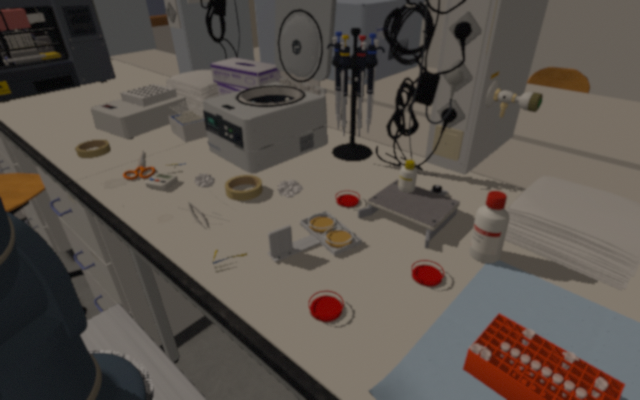

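View pics/top0.png

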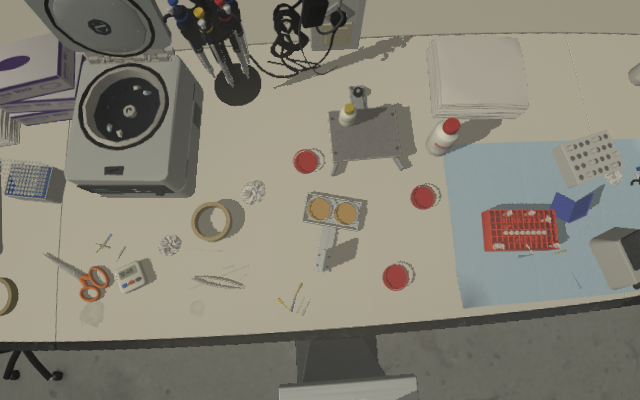

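View pics/wrist0.png

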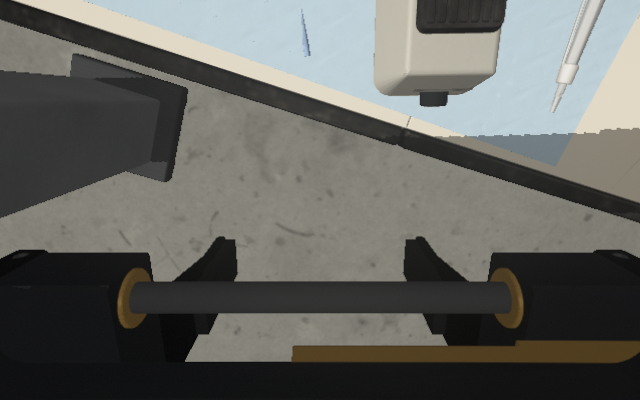

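The top view shows the tray pan near (334,211), its fin near (323,255), the shelf deck near (365,133) with flares at (336,168) and (402,163), the knob at (358,91), the tape roll at (211,222) and the tall bottle at (443,137). I'll zoom in.

```bash
cat > h.py <<'E'
import cv2,numpy as np
def cam(im):
    return np.array(im["K"]),float(im["k1"]),cv2.Rodrigues(np.array(im["rvec"]).reshape(3,1))[0],np.array(im["tvec"]).ravel()
def ray(im,p):
    K,k1,R,t=cam(im)
    q=cv2.undistortPoints(np.array(p,float).reshape(-1,1,2),K,np.array([k1,0,0,0,0.]),).reshape(-1,2)
    d=np.c_[q,np.ones(len(q))]@R
    return -R.T@t,d
def plane(im,p,z):
    o,d=ray(im,p); return o+d*((z-o[2])/d[:,2])[:,None]
def proj(im,P):
    K,k1,R,t=cam(im)
    return cv2.projectPoints(np.array(P,float).reshape(-1,1,3),np.array(im["rvec"],float).reshape(3,1),t,K,np.array([k1,0,0,0,0.]))[0].reshape(-1,2)
def depthmap(im):
    K,k1,R,t=cam(im); h,w=im["depth"].shape
    uu,vv=np.meshgrid(np.arange(w),np.arange(h)); p=np.stack([uu,vv],-1).reshape(-1,2).astype(float)
    q=cv2.undistortPoints(p.reshape(-1,1,2),K,np.array([k1,0,0,0,0.])).reshape(-1,2)
    Z=np.array(im["depth"]).reshape(-1,1); C=np.c_[q,np.ones(len(q))]*Z
    P=(C-t)@R; P[Z[:,0]==0]=np.nan
    return P.reshape(h,w,3)
def load(n): return dict(np.load(n))
E
python3 - <<'E'
from h import *
im=load("top0.npz"); f=im["frame"][70:290,270:430]
cv2.imwrite("pics/topz.png",cv2.resize(f[:110],None,fx=5,fy=5,interpolation=cv2.INTER_CUBIC))
cv2.imwrite("pics/topz2.png",cv2.resize(f[110:220],None,fx=5,fy=5,interpolation=cv2.INTER_CUBIC))
P=depthmap(im)
for u,v in[(365,135),(320,255),(335,195),(280,250),(345,115),(440,130),(211,205),(345,213),(323,240)]: print(u,v,P[v,u].round(4))
E
```

```text
365 135 [ 0.724  -0.0877  0.04  ]
320 255 [0.4421 0.0425 0.0071]
335 195 [ 5.868e-01 -4.600e-03  1.000e-04]
280 250 [ 0.461  0.138 -0.002]
345 115 [ 0.7559 -0.0374  0.094 ]
440 130 [ 0.7006 -0.2519  0.1056]
211 205 [0.5774 0.2966 0.0248]
345 213 [ 0.5384 -0.0248  0.0108]
323 240 [0.4773 0.0329 0.0063]
```

View pics/topz.png

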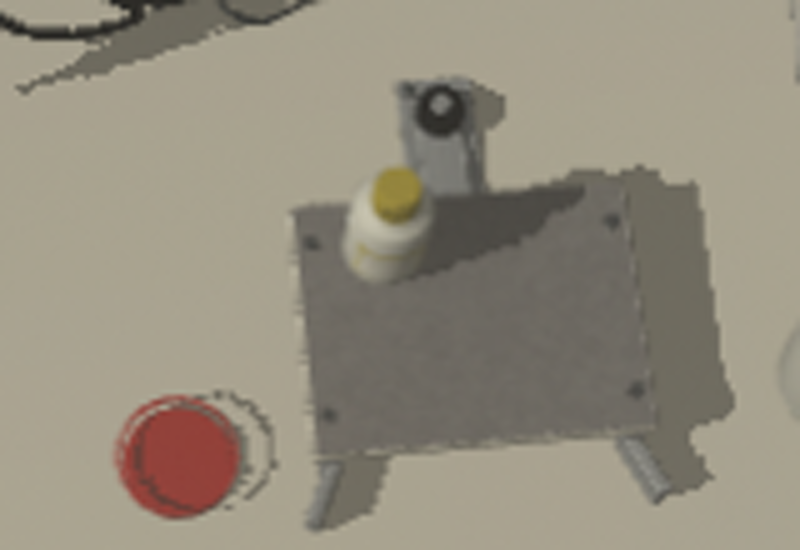

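View pics/topz2.png

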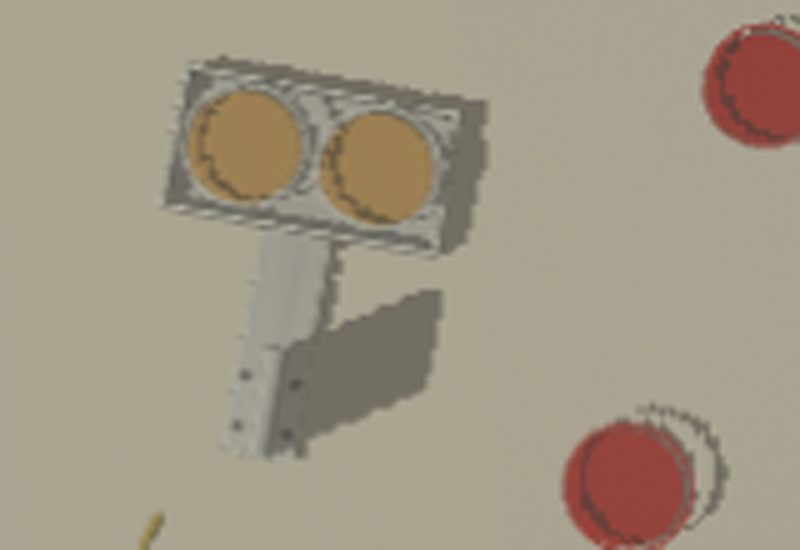

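Run:
```python
from h import *
im=load("top0.npz"); P=depthmap(im); f=im["frame"]
def Z(p,oy): return (np.array(p)+0.5)/5-0.5+np.array([270,oy])
c=plane(im,Z([(293,208),(622,180),(653,428),(318,455)],70),0.038)[:,:2]
print("deck",c.round(4), [np.linalg.norm(c[i]-c[(i+1)%4]).round(4) for i in range(4)])
m=((P[...,2]>0.033)&(P[...,2]<0.046)); m[:70]=0;m[185:]=0;m[:,:315]=0;m[:,:]&=True;m[:,415:]=0
cs=max(cv2.findContours(m.astype(np.uint8),0,2)[0],key=cv2.contourArea)
r=cv2.boxPoints(cv2.minAreaRect(cs)); q=plane(im,r,0.038)[:,:2]; print("mar deck",r,q.round(4),[np.linalg.norm(q[i]-q[(i+1)%4]).round(4) for i in range(4)])
S=plane(im,Z([(310,243),(612,221),(637,390),(329,415)],70),0.038)[:,:2]; print("screws",S.round(4),S.mean(0))
for a,b in((2,1),(3,0)): print("ang",np.arctan2(*(S[b]-S[a])[::-1]))
print("across",np.arctan2(*(S[0]-S[1])[::-1])-np.pi/2,np.arctan2(*(S[3]-S[2])[::-1])-np.pi/2)
print("knob",P[91,358],P[90,357])
# tray
t=plane(im,Z([(190,62),(487,102),(440,255),(165,207)],180),0.0135)[:,:2]
print("pan",t.round(4),[np.linalg.norm(t[i]-t[(i+1)%4]).round(4) for i in range(4)])
g=plane(im,Z([(190,62),(487,102),(440,255),(165,207)],180),0)
hsv=cv2.cvtColor(f,cv2.COLOR_BGR2HSV)
m=cv2.inRange(hsv,(8,90,60),(25,255,255)); m[:190]=0;m[230:]=0;m[:,:300]=0;m[:,370:]=0
for k in cv2.findContours(m,0,2)[0]:
    if cv2.contourArea(k)>80:
        (u,v),rr=cv2.minEnclosingCircle(k); print("dish",u,v,rr,plane(im,[(u,v)],0.015))
fz=P[225:275,300:345].reshape(-1,3); fin=fz[fz[:,2]>0.03]; print("fin pts",len(fin),fin[:,:2].min(0),fin[:,:2].max(0),fin[:,2].max()); 
top=fin[fin[:,2]>0.055]; print(len(top),top.mean(0))
print(P[247:272:2,318:336:2,2].round(3))
```

```text
deck [[ 0.794  -0.002 ]
 [ 0.799  -0.1692]
 [ 0.6671 -0.1692]
 [ 0.6641 -0.0047]] [np.float64(0.1673), np.float64(0.1319), np.float64(0.1646), np.float64(0.13)]
mar deck [[327.54422 110.83435]
 [396.7408  104.72876]
 [401.22922 155.59744]
 [332.03262 161.70303]] [[ 7.951e-01 -4.000e-04]
 [ 8.010e-01 -1.765e-01]
 [ 6.659e-01 -1.716e-01]
 [ 6.615e-01 -1.700e-03]] [np.float64(0.1761), np.float64(0.1352), np.float64(0.17), np.float64(0.1336)]
screws [[ 0.7746 -0.0091]
 [ 0.777  -0.1615]
 [ 0.6871 -0.1636]
 [ 0.684  -0.0116]] [ 0.73065459 -0.08644202]
ang 0.023345048779375162
ang 0.027348362838002543
across 0.015842980063486944 0.02007378101872681
knob [ 0.85115129 -0.08363262  0.02603003] [ 0.85617444 -0.08187139  0.02219877]
pan [[ 0.596   0.0624]
 [ 0.5662 -0.0808]
 [ 0.4933 -0.0513]
 [ 0.5255  0.0787]] [np.float64(0.1463), np.float64(0.0786), np.float64(0.134), np.float64(0.0723)]
dish 344.8235168457031 213.4705810546875 11.115265846252441 [[ 0.53660072 -0.02395787  0.015     ]]
dish 318.3155212402344 208.9368896484375 11.114982604980469 [[0.55205202 0.03908518 0.015     ]]
fin pts 98
[... 265 characters left out ...]
064  0.061  0.007  0.008  0.008  0.002]
 [ 0.004  0.006  0.005  0.065  0.061  0.006  0.006 -0.002 -0.002]
 [ 0.003  0.007  0.063  0.063  0.061  0.003  0.007 -0.003 -0.001]
 [ 0.008  0.009  0.062  0.062  0.06   0.006  0.005 -0.    -0.001]
 [ 0.005  0.006  0.062  0.064  0.005  0.005  0.004 -0.001 -0.001]
 [ 0.005  0.005  0.065  0.064  0.005  0.007  0.003  0.    -0.003]
 [ 0.005  0.004  0.061  0.063  0.003  0.007  0.007  0.    -0.003]
 [ 0.006  0.003  0.065  0.062  0.004  0.003 -0.001 -0.002  0.001]
 [ 0.004  0.063  0.063  0.062  0.004  0.008 -0.002 -0.004 -0.002]
 [ 0.007  0.062  0.068  0.005  0.008  0.006 -0.002  0.     0.003]
 [-0.001  0.014  0.062  0.003  0.009  0.004 -0.001 -0.003 -0.006]]
```

```bash
cat >> h.py <<'E'
def tool(s):
    R=cv2.Rodrigues(np.array(s["eef_rot"]))[0]; return R,np.array(s["tcp_pos"])
def go(s,target,jaw):  # tcp target, desired jaw angle (tool x, mod pi) -> deltas
    R,p=tool(s); d=R.T@(np.array(target)-p)
    a=np.arctan2(R[1,0],R[0,0]); da=(jaw-a+np.pi/2)%np.pi-np.pi/2
    print("R",R.round(3).tolist(),"jaw deg",np.degrees(a).round(2),"delta",d.round(4),"yaw about tool y deg",np.degrees(-da*np.sign(-R[2,1])).round(2))
E
python3 - <<'E'
from h import *
from rig import robot
s=robot.get_state()
for t in([0.45,-0.3,0.40],[0.428,0.036,0.40],[0.428,0.036,0.202]): go(s,t,np.pi/2-0.24)
E
```

```text
R [[0.296, -0.0, 0.955], [-0.955, 0.001, 0.296], [-0.001, -1.0, -0.0]] jaw deg -72.77 delta [-0.255   0.0043  0.3409] yaw about tool y deg 30.99
R [[0.296, -0.0, 0.955], [-0.955, 0.001, 0.296], [-0.001, -1.0, -0.0]] jaw deg -72.77 delta [-0.5824  0.0048  0.4194] yaw about tool y deg 30.99
R [[0.296, -0.0, 0.955], [-0.955, 0.001, 0.296], [-0.001, -1.0, -0.0]] jaw deg -72.77 delta [-0.5821  0.2028  0.4194] yaw about tool y deg 30.99
```

>>> {"api": "drive_tool", "payload": {
  "deltas": [
    [1, -0.028, 0, 0.038, 3],
    [1, -0.056, 0, 0.076, 6],
    [1, -0.085, 0, 0.113, 10],
    [1, -0.113, 0, 0.151, 13],
    [1, -0.141, 0, 0.189, 16],
    [1, -0.17, 0, 0.227, 20],
    [1, -0.198, 0, 0.265, 23],
    [1, -0.226, 0, 0.303, 26],
    [1, -0.255, 0, 0.341, 31],
    [1, -0.29, 0.005, 0.349, 31],
    [1, -0.33, 0.005, 0.359, 31],
    [1, -0.37, 0.005, 0.368, 31],
    [1, -0.41, 0.005, 0.378, 31],
    [1, -0.45, 0.005, 0.388, 31],
    [1, -0.49, 0.005, 0.397, 31],
    [1, -0.53, 0.005, 0.407, 31],
    [1, -0.56, 0.005, 0.414, 31],
    [1, -0.582, 0.005, 0.419, 31],
    [1, -0.582, 0.005, 0.419, 31],
    [1, -0.582, 0.005, 0.419, 31]
  ],
  "newtons": 20
}}

```text
time: 1.82
tcp_pos: [0.4273, 0.0381, 0.3999]
eef_rot: [-1.089, 1.379, -1.379]
ft_force: [0.7, -0.4, 0.3]
finger_gap: 0.0869
```

Run:
```python
from h import *
from rig import robot
im=robot.get_image("wrist"); cv2.imwrite("pics/w1.png",im["frame"]); np.savez("w1.npz",**im)
s=robot.get_state();print(s["tcp_pos"],s["time"],s["ft_force"])
P=depthmap(im); z=P[...,2]; m=(z>0.055)&(z<0.072)&(np.abs(P[...,0]-.43)<.05)&(np.abs(P[...,1]-.036)<.05)
pts=P[m][:,:2].astype(np.float32); print(len(pts),cv2.minAreaRect(pts))
go(s,[0.428,0.036,0.202],np.pi/2-0.24)
```

```text
[0.42761133 0.03589123 0.39970023] 1.8667 [0.17067017 0.30317006 0.11154455]
532 ((0.4302176535129547, 0.03785392642021179), (0.009704985655844212, 0.049538034945726395), 76.40187072753906)
R [[-0.235, -0.0, 0.972], [-0.972, -0.001, -0.235], [0.001, -1.0, 0.0]] jaw deg -103.62 delta [-0.0003  0.1977  0.0003] yaw about tool y deg 0.13
```

View pics/w1.png

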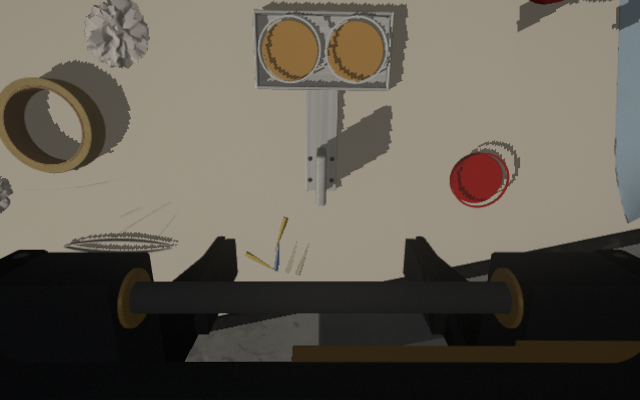

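The wrist view shows the fin at (321,178), with a size of 9.7x49.5 mm and height and yaw (-0.237) agreeing with the top view. The two centres are within 2 mm of each other, so I'll descend.

>>> {"api": "drive_tool", "payload": {
  "deltas": [
    [1, -0.001, 0.04, 0.001, 0],
    [1, -0.001, 0.08, 0.001, 0],
    [1, -0.001, 0.12, 0.001, 0],
    [1, -0.001, 0.15, 0.001, 0],
    [1, -0.001, 0.175, 0.001, 0],
    [1, -0.001, 0.19, 0.001, 0],
    [1, -0.001, 0.198, 0.001, 0],
    [1, -0.001, 0.198, 0.001, 0],
    [1, -0.001, 0.198, 0.001, 0],
    [0, -0.001, 0.198, 0.001, 0],
    [0, -0.001, 0.198, 0.001, 0],
    [0, -0.001, 0.198, 0.001, 0],
    [0, -0.001, 0.198, 0.001, 0],
    [0, -0.001, 0.198, 0.001, 0],
    [0, -0.001, 0.198, 0.001, 0]
  ],
  "newtons": 15
}}

```text
time: 3.12
tcp_pos: [0.4291, 0.0361, 0.202]
eef_rot: [-1.085, 1.383, -1.384]
ft_force: [0.3, 0.1, 0.3]
finger_gap: 0.0548
```

Run:
```python
from h import *
from rig import robot
s=robot.get_state();print(s["tcp_pos"],s["time"],s["ft_force"],s["finger_gap"])
im=robot.get_image("wrist"); cv2.imwrite("pics/w2.png",im["frame"]); np.savez("w2.npz",**im)
im=robot.get_image("top"); cv2.imwrite("pics/t2.png",cv2.resize(im["frame"][80:290,250:450],None,fx=2.8,fy=2.8)); np.savez("t2.npz",**im)
go(s,[0.53,0.0,0.202],np.pi/2+0.022)
```

```text
[0.42906906 0.03607393 0.20204702] 3.1167 [0.34311525 0.11339631 0.27939306] 0.054812408349244515
R [[-0.238, 0.001, 0.971], [-0.971, -0.0, -0.238], [-0.0, -1.0, 0.001]] jaw deg -103.76 delta [1.100e-02 1.000e-04 1.066e-01] yaw about tool y deg -15.02
```

View pics/w2.png

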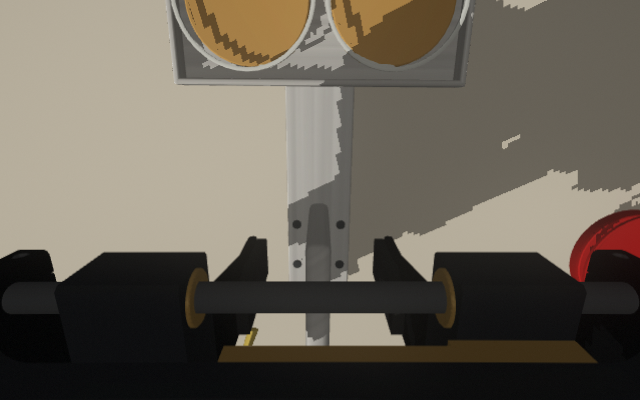

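View pics/t2.png

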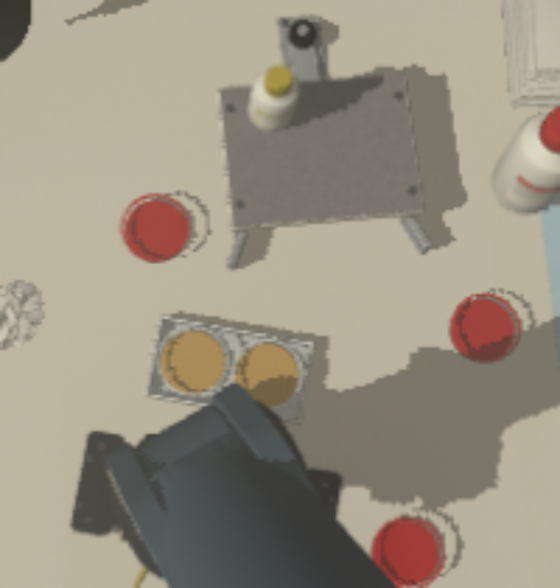

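The fingers are straddling the fin (318,270) but still closing. I'll keep closing.

>>> {"api": "drive_tool", "payload": {
  "deltas": [
    [0, 0, 0, 0, 0],
    [0, 0, 0, 0, 0],
    [0, 0, 0, 0, 0],
    [0, 0, 0, 0, 0],
    [0, 0, 0, 0, 0],
    [0, 0, 0, 0, 0],
    [0, 0, 0, 0, 0],
    [0, 0, 0, 0, 0],
    [0, 0, 0, 0, 0],
    [0, 0, 0, 0, 0],
    [0, 0, 0, 0, 0],
    [0, 0, 0, 0, 0],
    [0, 0, 0, 0, 0]
  ]
}}

```text
time: 4.3
tcp_pos: [0.429, 0.036, 0.2017]
eef_rot: [-1.086, 1.384, -1.384]
ft_force: [0.4, 0.4, -1.0]
finger_gap: 0.0102
```

Run:
```python
from h import *
from rig import robot
s=robot.get_state();print(s["tcp_pos"],s["time"],s["ft_force"],s["finger_gap"])
th=0.022
c=np.array([.7305,-.0867]); ux=np.array([np.cos(th),np.sin(th)])
for d in(-0.095,-0.085):  # nose at shelf_mouth x
    pass
for nose in (-0.06,):
    f=c+ux*(-0.065+nose-0.156); print(f); go(s,[*f,0.202],np.pi/2+th)
```

```text
[0.42897741 0.03603835 0.20172026] 4.3 [ 0.36153739  0.44112686 -0.97940389] 0.01020620448674149
[ 0.449568  -0.0928815]
R [[-0.238, 0.0, 0.971], [-0.971, -0.0, -0.238], [0.0, -1.0, 0.0]] jaw deg -103.76 delta [ 0.1203 -0.0003  0.0507] yaw about tool y deg -15.02
```

Gripped at a 10.2 mm gap. Next I'll slide and rotate gently to line up in front of the mouth, with the nose about 60 mm before the deck edge.

>>> {"api": "drive_tool", "payload": {
  "deltas": [
    [0, 0.002, 0, 0.001, -0.3],
    [0, 0.006, 0, 0.0025, -0.8],
    [0, 0.012, 0, 0.005, -1.5],
    [0, 0.018, 0, 0.008, -2.3],
    [0, 0.025, 0, 0.0105, -3.1],
    [0, 0.032, 0, 0.0135, -4],
    [0, 0.039, 0, 0.0165, -4.9],
    [0, 0.046, 0, 0.0195, -5.8],
    [0, 0.053, 0, 0.0225, -6.7],
    [0, 0.06, 0, 0.0255, -7.5],
    [0, 0.067, 0, 0.0285, -8.4],
    [0, 0.074, 0, 0.0315, -9.3],
    [0, 0.081, 0, 0.0345, -10.2],
    [0, 0.088, 0, 0.037, -11],
    [0, 0.095, 0, 0.04, -11.9],
    [0, 0.102, 0, 0.043, -12.8],
    [0, 0.108, 0, 0.0455, -13.6],
    [0, 0.114, 0, 0.048, -14.3],
    [0, 0.118, 0, 0.05, -14.8],
    [0, 0.12, 0, 0.0505, -15]
  ]
}}

```text
time: 5.97
tcp_pos: [0.4496, -0.0934, 0.2017]
eef_rot: [-1.219, 1.194, -1.194]
ft_force: [-0.4, 1.1, -1.1]
finger_gap: 0.0102
```

Run:
```python
from h import *
from rig import robot
im=robot.get_image("wrist"); cv2.imwrite("pics/w3.png",im["frame"]); np.savez("w3.npz",**im)
im=robot.get_image("top"); cv2.imwrite("pics/t3.png",cv2.resize(im["frame"][80:270,290:450],None,fx=3,fy=3)); np.savez("t3.npz",**im)
im=robot.get_image("scene"); cv2.imwrite("pics/s3.png",cv2.resize(im["frame"][150:290,230:480],None,fx=3,fy=3)); np.savez("s3.npz",**im)
s=robot.get_state();print(s["tcp_pos"],s["time"],s["ft_force"],s["finger_gap"])
go(s,[0.4495,-0.0929,.202],np.pi/2+.022)
```

```text
[ 0.44943256 -0.09278459  0.20172381] 6.1167 [ 0.75326991  0.52600158 -0.87164232] 0.01017800709878906
R [[0.021, -0.0, 1.0], [-1.0, -0.0, 0.021], [0.0, -1.0, -0.0]] jaw deg -88.81 delta [ 0.0001 -0.0003  0.0001] yaw about tool y deg -0.07
```

View pics/w3.png

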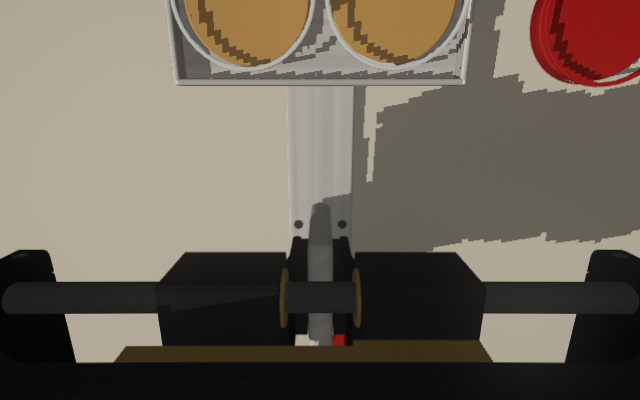

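View pics/t3.png

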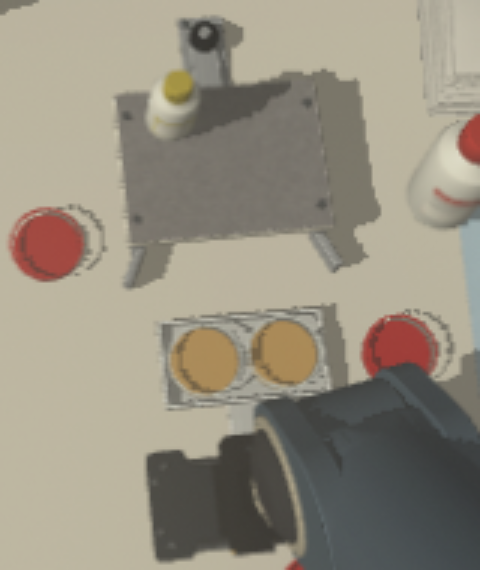

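View pics/s3.png

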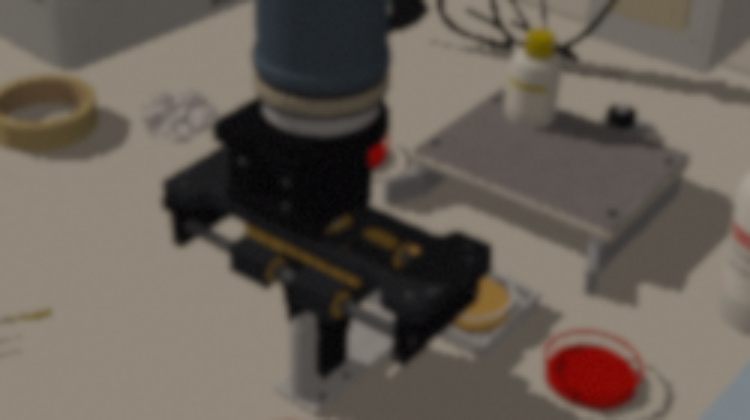

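The tray is roughly lined up (t3: pan at x 162–332, mouth flares at 133 and 335). I'll measure the alignment more finely.

Run:
```python
from h import *
im=load("t3.npz"); f=im["frame"]
cv2.imwrite("pics/t3a.png",cv2.resize(f[150:222,325:412],None,fx=8,fy=8,interpolation=cv2.INTER_CUBIC))
cv2.imwrite("pics/t3b.png",cv2.resize(f[98:165,322:412],None,fx=8,fy=8,interpolation=cv2.INTER_CUBIC))
P=depthmap(im)
hsv=cv2.cvtColor(f,cv2.COLOR_BGR2HSV)
m=cv2.inRange(hsv,(8,90,60),(25,255,255)); m[:180]=0;m[225:]=0;m[:,:335]=0;m[:,405:]=0
for k in cv2.findContours(m,0,2)[0]:
    if cv2.contourArea(k)>80:
        (u,v),rr=cv2.minEnclosingCircle(k); print("dish",u,v,rr,plane(im,[(u,v)],0.015))
# reproject expected
c=np.array([.7305,-.0867]);th=.022;R=np.array([[np.cos(th),-np.sin(th)],[np.sin(th),np.cos(th)]])
w=load("w3.npz"); s=(0.4494,-0.0928)
# wrist: pan back rim corners
q=plane(w,[(177,83),(465,83)],0.0135);print("pan back corners (wrist)",q, np.linalg.norm(q[0]-q[1]))
q=plane(w,[(288,90),(353,90),(288,220),(352,220)],0.005);print("strip",q)
```

```text
dish 357.7391357421875 199.8913116455078 11.05300235748291 [[ 0.5677414  -0.05805929  0.015     ]]
dish 384.0 197.5 11.10190200805664 [[ 0.56926815 -0.12271531  0.015     ]]
pan back corners (wrist) [[ 0.53332121 -0.02515063  0.0135    ]
 [ 0.53595997 -0.15854321  0.0135    ]] 0.13341867589366863
strip [[ 0.53146791 -0.0757696   0.005     ]
 [ 0.53209853 -0.10762034  0.005     ]
 [ 0.46372744 -0.07528553  0.005     ]
 [ 0.46442752 -0.11029873  0.005     ]]
```

View pics/t3a.png

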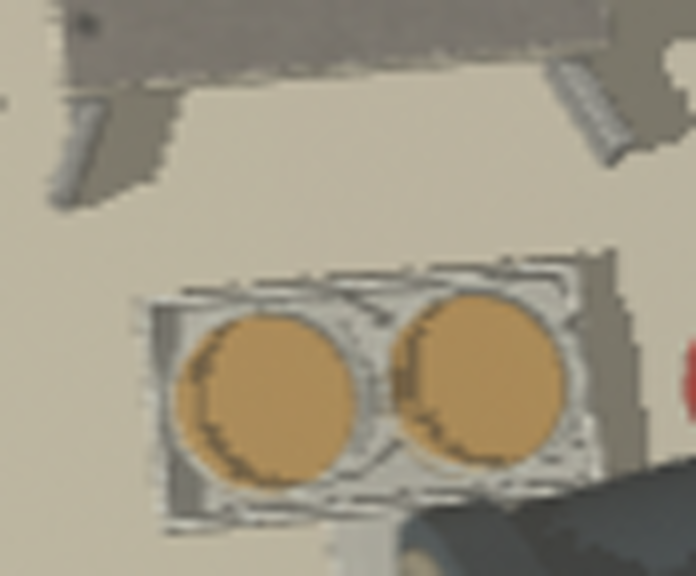

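View pics/t3b.png

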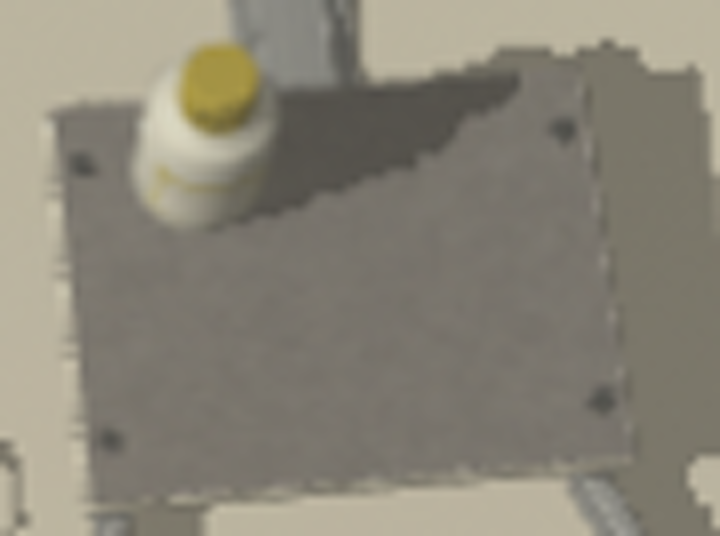

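Run:
```python
from h import *
im=load("t3.npz")
print("cam",ray(im,[(320,200)])[0], "scene cam",ray(load('s3.npz'),[(320,200)])[0])
def fit(S,M,name):
    S=S[:,:2];a=M-M.mean(0);b=S-S.mean(0)
    th=np.arctan2((a[:,0]*b[:,1]-a[:,1]*b[:,0]).sum(),(a*b).sum())
    R=np.array([[np.cos(th),-np.sin(th)],[np.sin(th),np.cos(th)]]); c=S.mean(0)-R@M.mean(0)
    print(name,"th",th.round(4),"c",c.round(4),"res mm",(1e3*(S-(M@R.T+c))).round(1).tolist())
Z=lambda p:(np.array(p)+.5)/8-.5+np.array([322,98])
S=plane(im,Z([(82,165),(563,130),(602,400),(110,440)]),.038)
M=np.array([(45,76.),(45,-76),(-45,-76),(-45,76)])/1e3
fit(S,M,"screws")
C=plane(im,Z([(55,108),(585,72),(632,462),(97,505)]),.038)
M2=np.array([(65,86.),(65,-86),(-65,-86),(-65,86)])/1e3
fit(C,M2,"corners")
Z2=lambda p:(np.array(p)+.5)/8-.5+np.array([325,150])
for z in(0.0,.026,.038):
  F=plane(im,Z2([(62,195),(618,150)]),z)[:,:2]; print("flare tips",z,F.round(4),F.mean(0).round(4),np.linalg.norm(F[0]-F[1]))
# scene zoom of shelf
sc=load("scene0.npz")
cv2.imwrite("pics/sh.png",cv2.resize(sc["frame"][155:245,350:470],None,fx=6,fy=6,interpolation=cv2.INTER_CUBIC))
```

```text
cam [0.40097656 0.0435856  0.88493291] scene cam [ 0.02654622 -0.44931437  0.51425245]
screws th 0.0184 c [ 0.7307 -0.0864] res mm [[0.3, -0.1], [-0.1, 0.2], [0.1, 0.0], [-0.2, -0.2]]
corners th 0.0131 c [ 0.7303 -0.0873] res mm [[0.2, -2.2], [-0.1, 1.8], [0.3, 4.1], [-0.4, -3.7]]
flare tips 0.0 [[ 0.6411 -0.002 ]
 [ 0.6442 -0.1788]] [ 0.6427 -0.0904] 0.17684921834117862
flare tips 0.026 [[ 6.341e-01 -6.000e-04]
 [ 6.370e-01 -1.723e-01]] [ 0.6355 -0.0865] 0.17165325420208602
flare tips 0.038 [[ 0.6308 -0.    ]
 [ 0.6337 -0.1693]] [ 0.6323 -0.0846] 0.16925511690712022
```

View pics/sh.png

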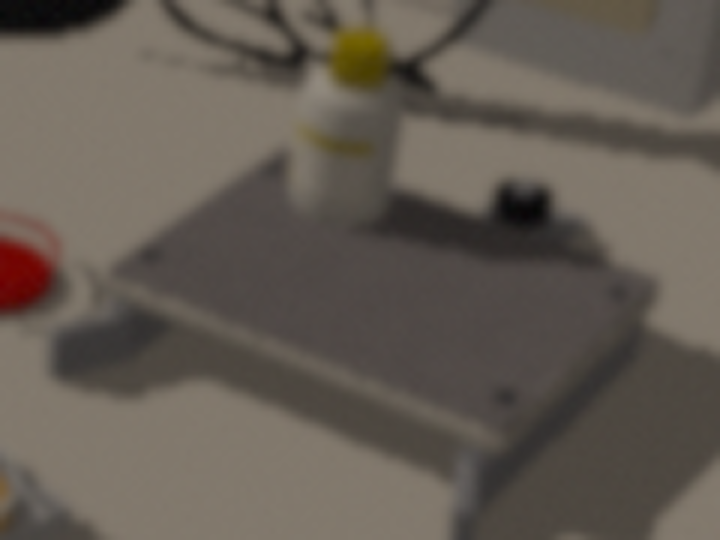

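>>> {"api": "drive_tool", "payload": {
  "deltas": [
    [0, 0, 0, 0.001, 0],
    [0, -0.0003, 0, 0.003, 0],
    [0, -0.0006, 0, 0.006, 0],
    [0, -0.001, 0, 0.01, 0],
    [0, -0.001, 0, 0.014, 0],
    [0, -0.001, 0, 0.018, 0],
    [0, -0.001, 0, 0.022, 0],
    [0, -0.001, 0, 0.026, 0],
    [0, -0.001, 0, 0.03, 0],
    [0, -0.001, 0, 0.034, 0],
    [0, -0.001, 0, 0.038, 0],
    [0, -0.001, 0, 0.041, 0],
    [0, -0.001, 0, 0.044, 0],
    [0, -0.001, 0, 0.047, 0],
    [0, -0.001, 0, 0.049, 0],
    [0, -0.001, 0, 0.05, 0],
    [0, -0.001, 0, 0.05, 0]
  ]
}}

```text
time: 7.53
tcp_pos: [0.4998, -0.0904, 0.2017]
eef_rot: [-1.219, 1.193, -1.194]
ft_force: [-0.9, 0.1, -0.5]
finger_gap: 0.0101
```

Run:
```python
from h import *
from rig import robot
s=robot.get_state();print(s["tcp_pos"],s["time"],s["ft_force"],s["moment"])
go(s,[.5,-.0916,.202],np.pi/2+.0184)
im=robot.get_image("top"); f=im["frame"]; np.savez("t4.npz",**im)
cv2.imwrite("pics/t4.png",cv2.resize(f[140:210,322:412],None,fx=8,fy=8,interpolation=cv2.INTER_CUBIC))
hsv=cv2.cvtColor(f,cv2.COLOR_BGR2HSV)
m=cv2.inRange(hsv,(8,90,60),(25,255,255)); m[:150]=0;m[215:]=0;m[:,:335]=0;m[:,405:]=0
for k in cv2.findContours(m,0,2)[0]:
    if cv2.contourArea(k)>80:
        (u,v),rr=cv2.minEnclosingCircle(k); print("dish",u,v,rr,plane(im,[(u,v)],0.015))
```

```text
[ 0.49977168 -0.09042461  0.20174651] 7.5333 [-0.88230468  0.06528186 -0.53073146] [-0.02585084  0.10649649 -0.03328194]
R [[0.022, 0.001, 1.0], [-1.0, 0.0, 0.022], [-0.0, -1.0, 0.001]] jaw deg -88.76 delta [ 0.0012 -0.0003  0.0002] yaw about tool y deg 0.18
dish 354.6290283203125 180.2096710205078 10.856389999389648 [[ 0.61744953 -0.05482088  0.015     ]]
dish 380.54998779296875 176.5 10.557218551635742 [[ 0.62257309 -0.11971052  0.015     ]]
```

View pics/t4.png

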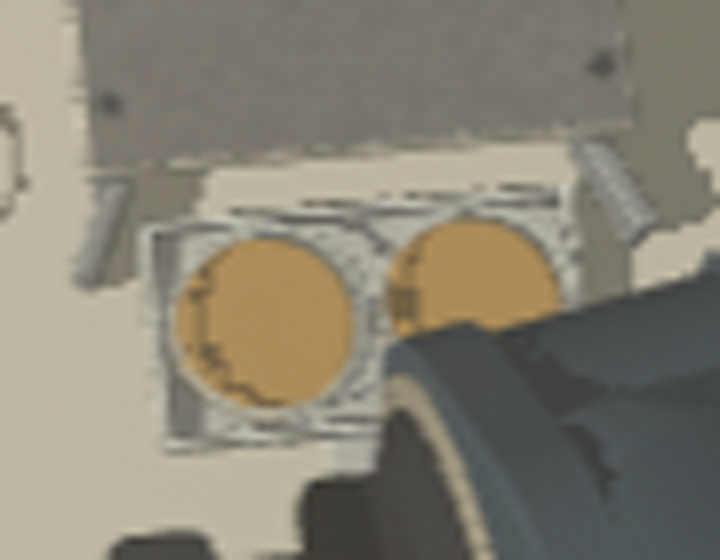

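The pan is entering centred between the flares (t4: left gap of about 25 px and right gap of about 30 px at the pan's front corners). I'll proceed slowly.

>>> {"api": "drive_tool", "payload": {
  "deltas": [
    [0, 0, 0, 0.001, 0.1],
    [0, 0, 0, 0.003, 0.2],
    [0, 0, 0, 0.005, 0.2],
    [0, 0, 0, 0.007, 0.2],
    [0, 0, 0, 0.009, 0.2],
    [0, 0, 0, 0.011, 0.2],
    [0, 0, 0, 0.013, 0.2],
    [0, 0, 0, 0.015, 0.2],
    [0, 0, 0, 0.017, 0.2],
    [0, 0, 0, 0.019, 0.2],
    [0, 0.0, 0, 0.021, 0.2],
    [0, 0, 0, 0.023, 0.2],
    [0, 0, 0, 0.025, 0.2],
    [0, 0, 0, 0.025, 0.2]
  ]
}}

```text
time: 8.75
tcp_pos: [0.525, -0.0899, 0.2018]
eef_rot: [-1.217, 1.195, -1.196]
ft_force: [0.2, -0.1, -0.7]
finger_gap: 0.0099
```

Run:
```python
from h import *
from rig import robot
s=robot.get_state();print(s["tcp_pos"],s["time"],s["ft_force"],s["moment"])
p=s["tcp_pos"][:2]-np.array([.7307,-.0864]);th=.0184
print("shelf frame fin",p[0]*np.cos(th)+p[1]*np.sin(th),-p[0]*np.sin(th)+p[1]*np.cos(th))
go(s,[.525,-.0902,.202],np.pi/2+.0184)
```

```text
[ 0.52504644 -0.08985292  0.20175619] 8.75 [ 0.22880821 -0.10756253 -0.73522256] [-0.01354491  0.03286006 -0.05042352]
shelf frame fin -0.20568227654606389 0.0003314758165118797
R [[0.018, 0.001, 1.0], [-1.0, 0.0, 0.018], [-0.0, -1.0, 0.001]] jaw deg -88.96 delta [ 0.0003 -0.0002 -0.0001] yaw about tool y deg -0.01
```

>>> {"api": "drive_tool", "payload": {
  "deltas": [
    [0, 0, 0, 0.001, 0],
    [0, 0, 0, 0.003, 0],
    [0, 0, 0, 0.005, 0],
    [0, 0, 0, 0.007, 0],
    [0, 0, 0, 0.009, 0],
    [0, 0, 0, 0.011, 0],
    [0, 0, 0, 0.014, 0],
    [0, 0, 0, 0.017, 0],
    [0, 0, 0, 0.02, 0],
    [0, 0, 0, 0.023, 0],
    [0, 0, 0, 0.026, 0],
    [0, 0, 0, 0.028, 0],
    [0, 0, 0, 0.03, 0],
    [0, 0, 0, 0.03, 0]
  ]
}}

```text
time: 9.92
tcp_pos: [0.555, -0.0893, 0.2018]
eef_rot: [-1.217, 1.195, -1.196]
ft_force: [0.4, -0.4, -0.9]
finger_gap: 0.0097
```

```bash
cat > st.py <<'E'
from h import *
from rig import robot
s=robot.get_state();print(s["tcp_pos"].round(5),s["time"],s["ft_force"].round(2),s["moment"].round(3))
p=s["tcp_pos"][:2]-np.array([.7307,-.0864]);th=.0184
x=p[0]*np.cos(th)+p[1]*np.sin(th)
print("lat",-p[0]*np.sin(th)+p[1]*np.cos(th),"nose in stop frame mm",(x+.156-.025)*1e3)
go(s,[.525,-.0902,.202],np.pi/2+.0184)
E
python3 st.py;python3 - <<'E'
from h import *
im=load("t3.npz"); 
for z in(.02,.03): print(plane(im,[(357.4,92.0)],z))
E
```

```text
[ 0.55504 -0.08933  0.20176] 9.9167 [ 0.44 -0.38 -0.87] [-0.002  0.076  0.013]
lat 0.00030409047540075817 nose in stop frame mm -44.68643784820306
R [[0.018, 0.001, 1.0], [-1.0, 0.0, 0.018], [-0.0, -1.0, 0.001]] jaw deg -88.96 delta [ 0.0003 -0.0003 -0.03  ] yaw about tool y deg -0.02
[[ 0.85154769 -0.08269611  0.02      ]]
[[ 0.84633837 -0.08123609  0.03      ]]
```

>>> {"api": "drive_tool", "payload": {
  "deltas": [
    [0, 0, 0, 0.001, 0],
    [0, 0, 0, 0.003, 0],
    [0, 0, 0, 0.006, 0],
    [0, 0, 0, 0.009, 0],
    [0, 0, 0, 0.012, 0],
    [0, 0, 0, 0.015, 0],
    [0, 0, 0, 0.018, 0],
    [0, 0, 0, 0.021, 0],
    [0, 0, 0, 0.024, 0],
    [0, 0, 0, 0.027, 0],
    [0, 0, 0, 0.029, 0],
    [0, 0, 0, 0.031, 0],
    [0, 0, 0, 0.033, 0],
    [0, 0, 0, 0.034, 0],
    [0, 0, 0, 0.034, 0]
  ]
}}

```text
time: 11.17
tcp_pos: [0.5888, -0.0887, 0.2018]
eef_rot: [-1.217, 1.195, -1.196]
ft_force: [-0.8, 0.5, 1.5]
finger_gap: 0.0098
```

```bash
python3 st.py
```

```text
[ 0.58875 -0.08873  0.20178] 11.1667 [-0.75  0.51  1.5 ] [0.006 0.228 0.04 ]
lat 0.0002787700558223522 nose in stop frame mm -10.967361490367567
R [[0.018, 0.001, 1.0], [-1.0, -0.0, 0.018], [0.0, -1.0, 0.001]] jaw deg -88.96 delta [ 0.0003 -0.0003 -0.0638] yaw about tool y deg -0.02
```

>>> {"api": "drive_tool", "payload": {
  "deltas": [
    [0, 0, 0, 0.0005, 0],
    [0, 0, 0, 0.001, 0],
    [0, 0, 0, 0.0015, 0],
    [0, 0, 0, 0.002, 0],
    [0, 0, 0, 0.0025, 0],
    [0, 0, 0, 0.003, 0],
    [0, 0, 0, 0.0035, 0],
    [0, 0, 0, 0.004, 0],
    [0, 0, 0, 0.0045, 0],
    [0, 0, 0, 0.005, 0],
    [0, 0, 0, 0.0055, 0],
    [0, 0, 0, 0.006, 0],
    [0, 0, 0, 0.006, 0]
  ]
}}

```text
time: 12.25
tcp_pos: [0.5946, -0.0886, 0.2018]
eef_rot: [-1.217, 1.196, -1.196]
ft_force: [-2.1, -0.7, 2.5]
finger_gap: 0.0099
```

```bash
python3 st.py
```

```text
[ 0.59459 -0.08863  0.20181] 12.25 [-2.1  -0.7   2.46] [0.006 0.42  0.04 ]
lat 0.00027278724541690254 nose in stop frame mm -5.126691872491103
R [[0.018, 0.0, 1.0], [-1.0, -0.0, 0.018], [0.0, -1.0, 0.0]] jaw deg -88.96 delta [ 0.0003 -0.0002 -0.0696] yaw about tool y deg -0.02
```

>>> {"api": "drive_tool", "payload": {
  "deltas": [
    [0, 0, 0, 0, 0],
    [0, 0, 0, 0, 0]
  ]
}}

```text
time: 12.42
tcp_pos: [0.5946, -0.0886, 0.2018]
eef_rot: [-1.217, 1.196, -1.196]
ft_force: [-1.3, 0.5, 2.1]
finger_gap: 0.0097
```

```bash
python3 st.py
python3 - <<'E'
from h import *
from rig import robot
for n in("top","scene","wrist"):
    im=robot.get_image(n); f=im["frame"]; np.savez(n+"5.npz",**im)
    if n=="top": f=cv2.resize(f[80:230,300:430],None,fx=4,fy=4)
    if n=="scene": f=cv2.resize(f[120:290,280:480],None,fx=3,fy=3)
    cv2.imwrite(f"pics/{n}5.png",f)
E
python3 st.py
```

```text
[ 0.59455 -0.08864  0.20176] 12.4167 [-1.28  0.54  2.1 ] [-0.     0.331  0.039]
lat 0.00026993215123146145 nose in stop frame mm -5.167302775287521
R [[0.018, 0.0, 1.0], [-1.0, 0.0, 0.018], [-0.0, -1.0, 0.0]] jaw deg -88.96 delta [ 0.0003 -0.0003 -0.0696] yaw about tool y deg -0.02
[ 0.59455 -0.08865  0.20177] 12.5667 [-0.73 -0.    1.69] [-0.049  0.282  0.003]
lat 0.0002542461244304248 nose in stop frame mm -5.169032112645057
R [[0.018, 0.0, 1.0], [-1.0, -0.0, 0.018], [0.0, -1.0, 0.0]] jaw deg -88.96 delta [ 0.0003 -0.0003 -0.0696] yaw about tool y deg -0.02
```

View pics/top5.png

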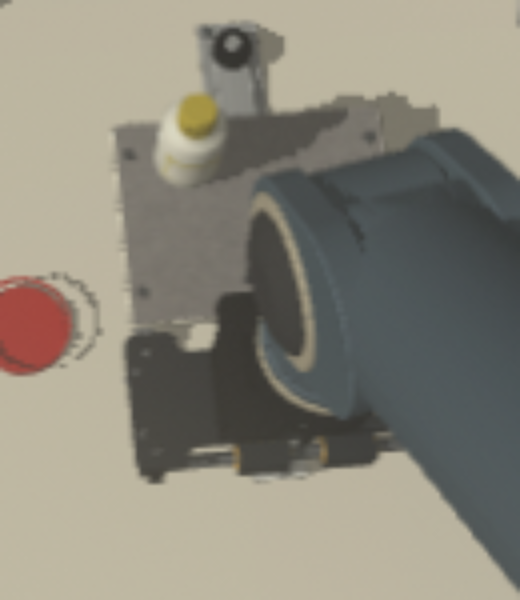

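View pics/scene5.png

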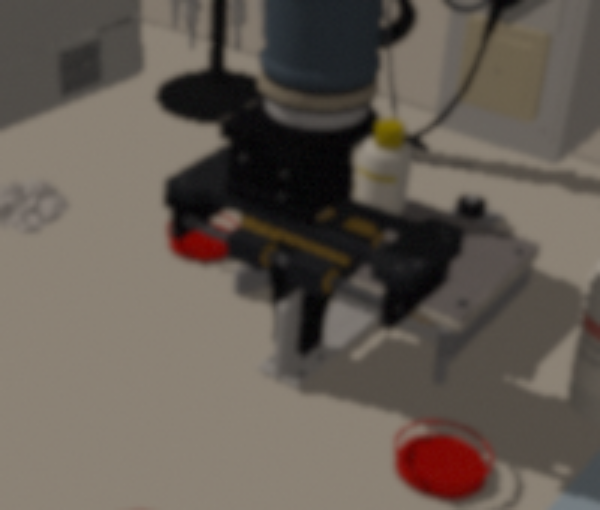

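View pics/wrist5.png

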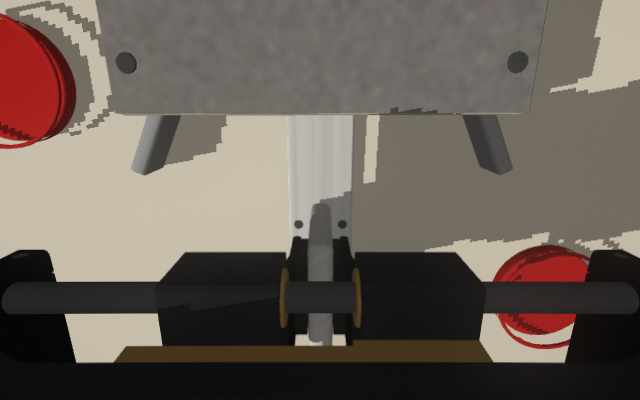

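The wrist view shows the tray's strip (288–352) centred under the deck (screws at 126 and 517), and nothing is fouled. I'll feel for the stop in small steps.

>>> {"api": "drive_tool", "payload": {
  "deltas": [
    [0, 0, 0, 0.0004, 0],
    [0, 0, 0, 0.0008, 0],
    [0, 0, 0, 0.0012, 0],
    [0, 0, 0, 0.0016, 0],
    [0, 0, 0, 0.002, 0],
    [0, 0, 0, 0.0024, 0],
    [0, 0, 0, 0.0028, 0],
    [0, 0, 0, 0.003, 0],
    [0, 0, 0, 0.003, 0]
  ]
}}

```text
time: 13.32
tcp_pos: [0.5975, -0.0886, 0.2018]
eef_rot: [-1.218, 1.196, -1.196]
ft_force: [-2.7, 0.3, 2.3]
finger_gap: 0.0098
```

>>> {"api": "drive_tool", "payload": {
  "deltas": [
    [0, 0, 0, 0.0004, 0],
    [0, 0, 0, 0.0008, 0],
    [0, 0, 0, 0.0012, 0],
    [0, 0, 0, 0.0016, 0],
    [0, 0, 0, 0.002, 0],
    [0, 0, 0, 0.002, 0]
  ]
}}

```text
time: 13.82
tcp_pos: [0.5995, -0.0885, 0.2018]
eef_rot: [-1.218, 1.196, -1.196]
ft_force: [-2.1, 0.7, 3.4]
finger_gap: 0.01
```

>>> {"api": "drive_tool", "payload": {
  "deltas": [
    [0, 0, -0.0001, 0.0004, 0],
    [0, 0, -0.0002, 0.0008, 0],
    [0, 0, -0.0002, 0.0012, 0],
    [0, 0, -0.0002, 0.0016, 0],
    [0, 0, -0.0002, 0.002, 0],
    [0, 0, -0.0002, 0.002, 0]
  ]
}}

```text
time: 14.32
tcp_pos: [0.6016, -0.0885, 0.2018]
eef_rot: [-1.217, 1.196, -1.196]
ft_force: [-0.1, 0.3, -0.6]
finger_gap: 0.0099
```

>>> {"api": "drive_tool", "payload": {
  "deltas": [
    [0, 0, 0, 0.0004, 0],
    [0, 0, 0, 0.0008, 0],
    [0, 0, 0, 0.0012, 0],
    [0, 0, 0, 0.0012, 0]
  ]
}}

```text
time: 14.65
tcp_pos: [0.6028, -0.0885, 0.2018]
eef_rot: [-1.217, 1.196, -1.196]
ft_force: [0.8, -0.1, -1.2]
finger_gap: 0.0098
```

>>> {"api": "drive_tool", "payload": {
  "deltas": [
    [0, 0, 0, 0.0002, 0],
    [0, 0, 0, 0.0004, 0],
    [0, 0, 0, 0.0005, 0],
    [0, 0, 0, 0.0005, 0]
  ]
}}

```text
time: 14.98
tcp_pos: [0.6031, -0.0885, 0.2019]
eef_rot: [-1.218, 1.196, -1.196]
ft_force: [-0.5, -0.8, -2.3]
finger_gap: 0.01
```

>>> {"api": "drive_tool", "payload": {
  "deltas": [
    [0, 0, 0, 0.0002, 0],
    [0, 0, 0, 0.0004, 0],
    [0, 0, 0, 0.0005, 0],
    [0, 0, 0, 0.0005, 0]
  ]
}}

```text
time: 15.32
tcp_pos: [0.6036, -0.0885, 0.2019]
eef_rot: [-1.218, 1.196, -1.196]
ft_force: [-0.3, -0.2, -1.2]
finger_gap: 0.0093
```

>>> {"api": "drive_tool", "payload": {
  "deltas": [
    [0, 0, 0, 0.0002, 0],
    [0, 0, 0, 0.0004, 0],
    [0, 0, 0, 0.0005, 0],
    [0, 0, 0, 0.0005, 0]
  ]
}}

```text
time: 15.65
tcp_pos: [0.6042, -0.0885, 0.202]
eef_rot: [-1.218, 1.196, -1.196]
ft_force: [0.3, 0.3, -2.5]
finger_gap: 0.0101
```

>>> {"api": "drive_tool", "payload": {
  "deltas": [
    [0, 0, 0.0001, 0.0002, 0],
    [0, 0, 0.0001, 0.0004, 0],
    [0, 0, 0.0001, 0.0005, 0],
    [0, 0, 0.0001, 0.0005, 0]
  ]
}}

```text
time: 15.98
tcp_pos: [0.6047, -0.0884, 0.2019]
eef_rot: [-1.218, 1.196, -1.196]
ft_force: [-0.6, 0.6, -1.9]
finger_gap: 0.0098
```

>>> {"api": "drive_tool", "payload": {
  "deltas": [
    [0, 0, 0, 0.0002, 0],
    [0, 0, 0, 0.0004, 0],
    [0, 0, 0, 0.0005, 0],
    [0, 0, 0, 0.0005, 0]
  ]
}}

```text
time: 16.32
tcp_pos: [0.6052, -0.0884, 0.2019]
eef_rot: [-1.218, 1.196, -1.196]
ft_force: [0.4, 0.6, -2.0]
finger_gap: 0.0098
```

>>> {"api": "drive_tool", "payload": {
  "deltas": [
    [0, 0, 0.0001, 0.0002, 0],
    [0, 0, 0.0001, 0.0004, 0],
    [0, 0, 0.0001, 0.0005, 0],
    [0, 0, 0.0001, 0.0005, 0]
  ]
}}

```text
time: 16.65
tcp_pos: [0.6057, -0.0884, 0.2018]
eef_rot: [-1.218, 1.196, -1.196]
ft_force: [-0.6, -0.8, -1.4]
finger_gap: 0.0096
```

>>> {"api": "drive_tool", "payload": {
  "deltas": [
    [0, 0, 0, 0.0002, 0],
    [0, 0, 0, 0.0004, 0],
    [0, 0, 0, 0.0005, 0],
    [0, 0, 0, 0.0005, 0]
  ]
}}

```text
time: 16.98
tcp_pos: [0.6062, -0.0884, 0.2018]
eef_rot: [-1.218, 1.196, -1.196]
ft_force: [0.2, 0.2, -1.2]
finger_gap: 0.0097
```

>>> {"api": "drive_tool", "payload": {
  "deltas": [
    [0, 0, 0, 0.0002, 0],
    [0, 0, 0, 0.0004, 0],
    [0, 0, 0, 0.0005, 0],
    [0, 0, 0, 0.0005, 0]
  ]
}}

```text
time: 17.32
tcp_pos: [0.6067, -0.0884, 0.2018]
eef_rot: [-1.218, 1.196, -1.196]
ft_force: [-1.2, -0.4, -0.7]
finger_gap: 0.0099
```

>>> {"api": "drive_tool", "payload": {
  "deltas": [
    [0, 0, 0, 0.0002, 0],
    [0, 0, 0, 0.0004, 0],
    [0, 0, 0, 0.0005, 0],
    [0, 0, 0, 0.0005, 0]
  ]
}}

```text
time: 17.65
tcp_pos: [0.6072, -0.0884, 0.2018]
eef_rot: [-1.218, 1.196, -1.196]
ft_force: [-0.1, -0.4, -1.7]
finger_gap: 0.01
```

>>> {"api": "drive_tool", "payload": {
  "deltas": [
    [0, 0, 0, 0.0002, 0],
    [0, 0, 0, 0.0004, 0],
    [0, 0, 0, 0.0005, 0],
    [0, 0, 0, 0.0005, 0]
  ]
}}

```text
time: 17.98
tcp_pos: [0.6077, -0.0884, 0.2018]
eef_rot: [-1.218, 1.196, -1.196]
ft_force: [-0.9, -0.9, -0.3]
finger_gap: 0.0097
```

>>> {"api": "drive_tool", "payload": {
  "deltas": [
    [0, 0, 0, 0.0002, 0],
    [0, 0, 0, 0.0004, 0],
    [0, 0, 0, 0.0005, 0],
    [0, 0, 0, 0.0005, 0]
  ]
}}

```text
time: 18.32
tcp_pos: [0.6082, -0.0884, 0.2018]
eef_rot: [-1.218, 1.196, -1.196]
ft_force: [-1.2, -0.7, 0.3]
finger_gap: 0.0097
```

>>> {"api": "drive_tool", "payload": {
  "deltas": [
    [0, 0, 0, 0.0002, 0],
    [0, 0, 0, 0.0004, 0],
    [0, 0, 0, 0.0005, 0],
    [0, 0, 0, 0.0005, 0]
  ]
}}

```text
time: 18.65
tcp_pos: [0.6086, -0.0884, 0.2018]
eef_rot: [-1.218, 1.196, -1.196]
ft_force: [-0.4, -0.6, 0.1]
finger_gap: 0.01
```

>>> {"api": "drive_tool", "payload": {
  "deltas": [
    [0, 0, 0, 0.0002, 0],
    [0, 0, 0, 0.0004, 0],
    [0, 0, 0, 0.0005, 0],
    [0, 0, 0, 0.0005, 0]
  ]
}}

```text
time: 18.98
tcp_pos: [0.6091, -0.0884, 0.2018]
eef_rot: [-1.218, 1.196, -1.196]
ft_force: [-0.2, -0.2, 0.8]
finger_gap: 0.01
```

>>> {"api": "drive_tool", "payload": {
  "deltas": [
    [0, 0, 0, 0.0002, 0],
    [0, 0, 0, 0.0004, 0],
    [0, 0, 0, 0.0005, 0],
    [0, 0, 0, 0.0005, 0]
  ]
}}

```text
time: 19.32
tcp_pos: [0.6097, -0.0884, 0.2018]
eef_rot: [-1.218, 1.196, -1.196]
ft_force: [-1.9, -0.3, 1.4]
finger_gap: 0.01
```

>>> {"api": "drive_tool", "payload": {
  "deltas": [
    [0, 0, 0, 0.0002, 0],
    [0, 0, 0, 0.0004, 0],
    [0, 0, 0, 0.0005, 0],
    [0, 0, 0, 0.0005, 0]
  ]
}}

```text
time: 19.65
tcp_pos: [0.6101, -0.0884, 0.2018]
eef_rot: [-1.218, 1.196, -1.196]
ft_force: [-1.8, 1.0, 1.5]
finger_gap: 0.0099
```

>>> {"api": "drive_tool", "payload": {
  "deltas": [
    [0, 0, -0.0001, 0.0002, 0],
    [0, 0, -0.0001, 0.0004, 0],
    [0, 0, -0.0001, 0.0005, 0],
    [0, 0, -0.0001, 0.0005, 0]
  ]
}}

```text
time: 19.98
tcp_pos: [0.6107, -0.0884, 0.2018]
eef_rot: [-1.218, 1.196, -1.196]
ft_force: [-1.2, 0.5, 0.8]
finger_gap: 0.0099
```

>>> {"api": "drive_tool", "payload": {
  "deltas": [
    [0, 0, 0, 0.0002, 0],
    [0, 0, 0, 0.0004, 0],
    [0, 0, 0, 0.0005, 0],
    [0, 0, 0, 0.0005, 0]
  ]
}}

```text
time: 20.32
tcp_pos: [0.6112, -0.0883, 0.2018]
eef_rot: [-1.218, 1.196, -1.196]
ft_force: [-1.7, 0.3, -0.5]
finger_gap: 0.01
```

>>> {"api": "drive_tool", "payload": {
  "deltas": [
    [0, 0, 0, 0.0002, 0],
    [0, 0, 0, 0.0004, 0],
    [0, 0, 0, 0.0005, 0],
    [0, 0, 0, 0.0005, 0]
  ]
}}

```text
time: 20.65
tcp_pos: [0.6117, -0.0884, 0.2018]
eef_rot: [-1.218, 1.196, -1.196]
ft_force: [-1.3, -1.3, -1.0]
finger_gap: 0.0098
```

>>> {"api": "drive_tool", "payload": {
  "deltas": [
    [0, 0, 0, 0.0002, 0],
    [0, 0, 0, 0.0004, 0],
    [0, 0, 0, 0.0005, 0],
    [0, 0, 0, 0.0005, 0]
  ]
}}

```text
time: 20.98
tcp_pos: [0.6119, -0.0884, 0.2018]
eef_rot: [-1.218, 1.196, -1.196]
ft_force: [-1.8, 0.5, 1.0]
finger_gap: 0.01
```

>>> {"api": "drive_tool", "payload": {
  "deltas": [
    [0, 0, 0, 0.0002, 0],
    [0, 0, 0, 0.0003, 0],
    [0, 0, 0, 0.0003, 0]
  ]
}}

```text
time: 21.23
tcp_pos: [0.612, -0.0884, 0.2018]
eef_rot: [-1.219, 1.197, -1.196]
ft_force: [-5.6, -0.7, 1.3]
finger_gap: 0.0098
```

```bash
python3 st.py
```

```text
[ 0.61201 -0.08842  0.20177] 21.2333 [-5.63 -0.73  1.25] [-0.082  0.755  0.054]
lat 0.00016058234110682013 nose in stop frame mm 12.290119901639994
R [[0.018, -0.001, 1.0], [-1.0, -0.0, 0.018], [0.0, -1.0, -0.001]] jaw deg -88.97 delta [ 0.0002 -0.0001 -0.087 ] yaw about tool y deg -0.02
```

Contact with the stop. I'll press a little more.

>>> {"api": "drive_tool", "payload": {
  "deltas": [
    [0, 0, 0, 0.0001, 0],
    [0, 0, 0, 0.0002, 0],
    [0, 0, 0, 0.0003, 0],
    [0, 0, 0, 0.0003, 0],
    [0, 0, 0, 0.0003, 0]
  ]
}}

```text
time: 21.65
tcp_pos: [0.6121, -0.0884, 0.2018]
eef_rot: [-1.219, 1.197, -1.195]
ft_force: [-5.2, -1.3, 2.9]
finger_gap: 0.0099
```

>>> {"api": "drive_tool", "payload": {
  "deltas": [
    [0, 0, 0, 0.0001, 0],
    [0, 0, 0, 0.0002, 0],
    [0, 0, 0, 0.0003, 0],
    [0, 0, 0, 0.0004, 0],
    [0, 0, 0, 0.0004, 0]
  ]
}}

```text
time: 22.07
tcp_pos: [0.6123, -0.0884, 0.2018]
eef_rot: [-1.22, 1.198, -1.195]
ft_force: [-6.6, -0.9, 3.8]
finger_gap: 0.0099
```

```bash
python3 st.py
```

```text
[ 0.61232 -0.08842  0.20178] 22.0667 [-6.63 -0.92  3.78] [-0.011  1.124  0.023]
lat 0.00016311555851963346 nose in stop frame mm 12.601470460764451
R [[0.018, -0.003, 1.0], [-1.0, -0.0, 0.018], [0.0, -1.0, -0.003]] jaw deg -88.98 delta [ 0.0002  0.     -0.0873] yaw about tool y deg -0.03
```

>>> {"api": "drive_tool", "payload": {
  "deltas": [
    [0, 0, 0, 0.0001, 0],
    [0, 0, 0, 0.0002, 0],
    [0, 0, 0, 0.0003, 0],
    [0, 0, 0, 0.0004, 0],
    [0, 0, 0, 0.0005, 0],
    [0, 0, 0, 0.0005, 0],
    [0, 0, 0, 0.0005, 0]
  ]
}}

```text
time: 22.65
tcp_pos: [0.6125, -0.0884, 0.2018]
eef_rot: [-1.221, 1.199, -1.195]
ft_force: [-7.6, 0.4, 5.5]
finger_gap: 0.01
```

>>> {"api": "drive_tool", "payload": {
  "deltas": [
    [0, 0, -0.0001, 0.0001, 0],
    [0, 0, -0.0001, 0.0003, 0],
    [0, 0, -0.0001, 0.0005, 0],
    [0, 0, -0.0001, 0.0006, 0],
    [0, 0, -0.0001, 0.0006, 0],
    [0, 0, -0.0001, 0.0006, 0]
  ]
}}

```text
time: 23.15
tcp_pos: [0.6127, -0.0884, 0.2018]
eef_rot: [-1.222, 1.2, -1.194]
ft_force: [-9.1, -1.3, 6.0]
finger_gap: 0.01
```

```bash
python3 st.py
```

```text
[ 0.61275 -0.08839  0.2018 ] 23.15 [-9.11 -1.28  5.95] [-0.012  1.59   0.05 ]
lat 0.00018522884450940897 nose in stop frame mm 13.032043733552788
R [[0.018, -0.005, 1.0], [-1.0, -0.001, 0.018], [0.001, -1.0, -0.005]] jaw deg -88.98 delta [ 0.0003  0.0003 -0.0878] yaw about tool y deg -0.04
```

About 9 N on the wrist. I'll hold for a good second.

>>> {"api": "drive_tool", "payload": {
  "deltas": [
    [0, 0, 0, 0.0001, 0],
    [0, 0, 0, 0.0002, 0],
    [0, 0, 0, 0.0002, 0],
    [0, 0, 0, 0.0002, 0],
    [0, 0, 0, 0.0002, 0],
    [0, 0, 0, 0.0002, 0],
    [0, 0, 0, 0.0002, 0],
    [0, 0, 0, 0.0002, 0],
    [0, 0, 0, 0.0002, 0],
    [0, 0, 0, 0.0002, 0],
    [0, 0, 0, 0.0002, 0],
    [0, 0, 0, 0.0002, 0],
    [0, 0, 0, 0.0002, 0],
    [0, 0, 0, 0.0002, 0],
    [0, 0, 0, 0.0002, 0]
  ]
}}

```text
time: 24.4
tcp_pos: [0.6128, -0.0884, 0.2017]
eef_rot: [-1.222, 1.2, -1.194]
ft_force: [-10.1, -1.2, 5.7]
finger_gap: 0.01
```

```bash
python3 st.py
```

```text
[ 0.61278 -0.08838  0.20175] 24.4 [-10.1   -1.18   5.67] [-0.004  1.741  0.05 ]
lat 0.0001896869364361284 nose in stop frame mm 13.06700241375345
R [[0.018, -0.006, 1.0], [-1.0, -0.001, 0.018], [0.001, -1.0, -0.006]] jaw deg -88.98 delta [ 0.0003  0.0002 -0.0878] yaw about tool y deg -0.03
```

Held at 10 N. Now I'll ease off most of the preload, then open.

>>> {"api": "drive_tool", "payload": {
  "deltas": [
    [0, 0, 0, -0.0002, 0],
    [0, 0, 0, -0.0004, 0],
    [0, 0, 0, -0.0006, 0],
    [0, 0, 0, -0.0008, 0],
    [0, 0, 0, -0.001, 0],
    [0, 0, 0, -0.0012, 0],
    [0, 0, 0, -0.0012, 0],
    [0, 0, 0, -0.0012, 0]
  ]
}}

```text
time: 25.07
tcp_pos: [0.6124, -0.0884, 0.2018]
eef_rot: [-1.22, 1.198, -1.195]
ft_force: [-5.8, -0.6, 3.5]
finger_gap: 0.0099
```

```bash
python3 st.py
```

```text
[ 0.61242 -0.08842  0.2018 ] 25.0667 [-5.8  -0.63  3.54] [-0.088  1.407  0.01 ]
lat 0.00015446687092868184 nose in stop frame mm 12.702551250621287
R [[0.018, -0.003, 1.0], [-1.0, -0.0, 0.018], [0.0, -1.0, -0.003]] jaw deg -88.98 delta [ 0.0002  0.0001 -0.0874] yaw about tool y deg -0.03
```

>>> {"api": "drive_tool", "payload": {
  "deltas": [
    [0, 0, 0, -0.0002, 0],
    [0, 0, 0, -0.0004, 0],
    [0, 0, 0, -0.0006, 0],
    [0, 0, 0, -0.0007, 0],
    [0, 0, 0, -0.0007, 0]
  ]
}}

```text
time: 25.48
tcp_pos: [0.6121, -0.0885, 0.2018]
eef_rot: [-1.219, 1.197, -1.196]
ft_force: [-4.8, -1.8, 3.4]
finger_gap: 0.0097
```

Now open, while the tray is still lightly loaded against the bar.

>>> {"api": "drive_tool", "payload": {
  "deltas": [
    [0.05, 0, 0, -0.0001, 0],
    [0.1, 0, 0, -0.0002, 0],
    [0.15, 0, 0, -0.0002, 0],
    [0.2, 0, 0, -0.0002, 0],
    [0.3, 0, 0, -0.0002, 0],
    [0.4, 0, 0, -0.0002, 0],
    [0.5, 0, 0, -0.0002, 0],
    [0.5, 0, 0, -0.0002, 0],
    [0.5, 0, 0, -0.0002, 0]
  ]
}}

```text
time: 26.23
tcp_pos: [0.6125, -0.0882, 0.202]
eef_rot: [-1.217, 1.195, -1.196]
ft_force: [-0.2, 1.0, -0.2]
finger_gap: 0.0401
```

```bash
python3 st.py
python3 - <<'E'
from h import *
from rig import robot
im=robot.get_image("wrist"); np.savez("w6.npz",**im); cv2.imwrite("pics/w6.png",im["frame"])
E
```

```text
[ 0.6125  -0.08824  0.20204] 26.2333 [-0.16  1.01 -0.15] [-0.01   0.028 -0.01 ]
lat 0.00033306668635465814 nose in stop frame mm 12.782014861168832
R [[0.018, 0.001, 1.0], [-1.0, 0.0, 0.018], [-0.0, -1.0, 0.001]] jaw deg -88.96 delta [ 0.0004 -0.     -0.0875] yaw about tool y deg -0.02
```

View pics/w6.png

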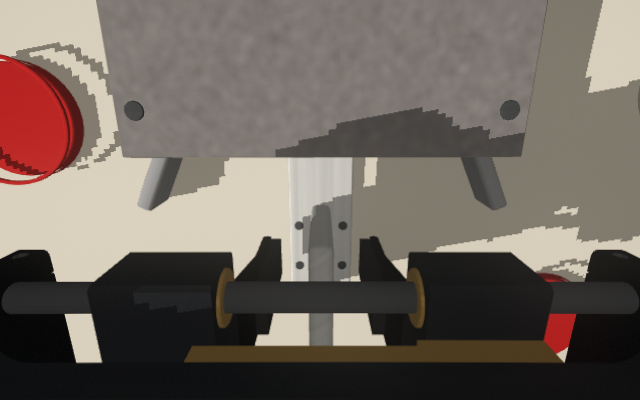

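Released, with the fin free between the pads. The handle holes (299,225) and (342,225) sit at the same pixels as when gripped, so there was no recoil. I'll retreat upward.

>>> {"api": "drive_tool", "payload": {
  "deltas": [
    [0.5, 0, -0.003, 0, 0],
    [0.5, 0, -0.01, 0, 0],
    [0.5, 0, -0.02, 0, 0],
    [0.5, 0, -0.035, 0, 0],
    [0.5, 0, -0.055, 0, 0],
    [0.5, 0, -0.08, 0, 0],
    [0.5, 0, -0.11, 0, 0],
    [0.5, 0, -0.14, 0, 0],
    [0.5, 0, -0.16, -0.02, 0],
    [0.5, 0, -0.18, -0.04, 0],
    [0.5, 0, -0.2, -0.07, 0],
    [0.5, 0, -0.2, -0.09, 0],
    [0.5, 0, -0.2, -0.1, 0],
    [0.5, 0, -0.2, -0.1, 0],
    [0.5, 0, -0.2, -0.1, 0]
  ]
}}

```text
time: 27.53
tcp_pos: [0.5125, -0.0902, 0.4023]
eef_rot: [-1.217, 1.195, -1.197]
ft_force: [-0.2, -0.2, 0.4]
finger_gap: 0.0436
```

Run:
```python
from h import *
from rig import robot
s=robot.get_state();print(s["tcp_pos"],s["time"],s["ft_force"])
im=robot.get_image("wrist"); np.savez("w7.npz",**im); cv2.imwrite("pics/w7.png",im["frame"])
P=depthmap(im); z=P[...,2]; m=(z>0.055)&(z<0.072)&(np.abs(P[...,0]-.61)<.05)&(np.abs(P[...,1]+.088)<.04)
r=cv2.minAreaRect(P[m][:,:2].astype(np.float32)); print(m.sum(),r)
im=robot.get_image("top"); np.savez("t7.npz",**im); cv2.imwrite("pics/t7.png",cv2.resize(im["frame"][80:230,300:460],None,fx=4,fy=4))
im=robot.get_image("scene"); cv2.imwrite("pics/s7.png",cv2.resize(im["frame"][130:290,300:520],None,fx=3.5,fy=3.5))
```

```text
[ 0.51245736 -0.0901941   0.40227174] 27.5333 [-0.22552721 -0.1865028   0.35262804]
706 ((0.6121328473091125, -0.08777845650911331), (0.04956654831767082, 0.009882606565952301), 0.9606724977493286)
```

View pics/w7.png

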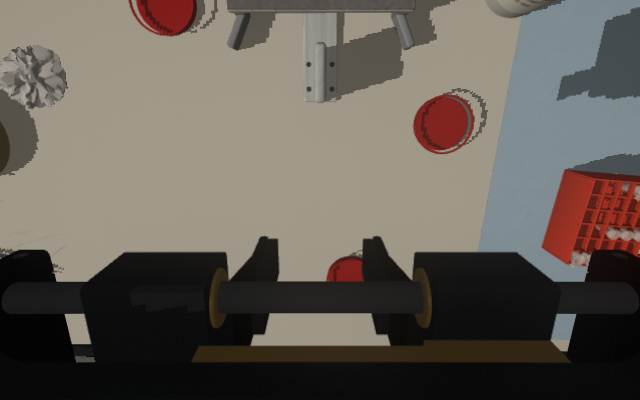

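View pics/s7.png

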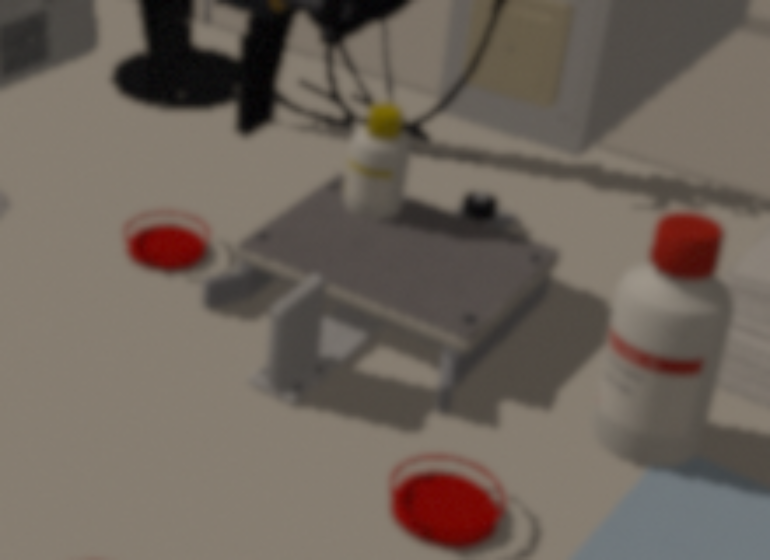

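View pics/t7.png

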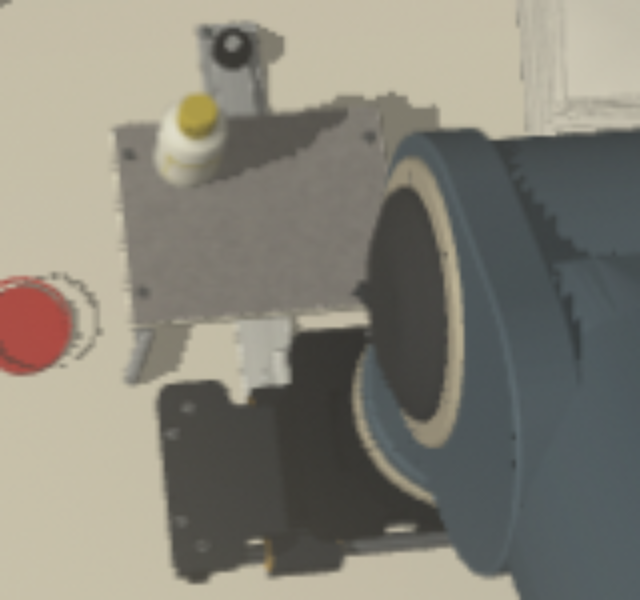

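The fin is at (0.6121, -0.0878) with yaw 0.017, the same place as when pressed home and in line with the shelf. The bottles, tape roll and red dishes are undisturbed, so I'm handing it in.

```bash
python3 -c "
from rig import robot
print(robot.sign_off(), robot.get_state()['time'])"
```

```text
the job is handed in; nothing more can be done
the job is handed in; nothing more can be done
```

The tray is under the shelf against the rear stop and released, and I handed the job in after about 28 s of the 64 s allowed. The sign-off gives no verdict.

**What I did:**
- I gripped the fin, lined the tray up with the mouth and slid it in with no sign of jamming.
- I felt for the stop in steps of 0.5 mm or less. The bar turned out to be about 12 mm along its rail.
- I pressed to about 10 N at the wrist for over a second. The largest reading was 10.1 N, and some of that was runner friction.
- I then eased off to about 5 N, opened the fingers and backed away.

**Last checks:**
- **Tray position:** the fin measured (0.612, -0.088) m, within about 0.5 mm of where it was when lightly pressed before release. Its yaw was 0.017 rad against the shelf's 0.018, and its offset from the middle was under 1 mm.
- **Surroundings:** the small bottle was in place in the final top and scene views, and the tall bottle in the scene view. The tape roll was mostly out of frame there, but the arm never went near it.

**Not checked or not agreeing:**
- I could not see the dishes under the deck, so their final places in the pan are inferred from the gentle motion.
- I did not measure contact with the stop after release. It is inferred from the tray not having moved.
- Reading the knob by camera put the bar at 3 to 9 mm, short of the 12 mm I felt. I went by the felt contact.

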